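Clamp a neck-heel blank in the tilted drilling vise

ROBOT

A 7-joint arm with a two-finger parallel gripper is mounted at the origin on the work surface. World frame = base frame: x ahead of the robot, y to its left, z up, the work surface at z = 0. Lengths are in mm, angles in rad, forces in N, time in s.
With the tool pointing down it reaches from about 400 to 900 mm from the base axis. Payload 5.6 kg.
Tool frame: the origin (TCP) lies midway between the tips of the shut fingers; the grasp point (between the pads) lies 19 mm behind it; z points along the fingers, y is the line along which they close (so a half turn about z gives the same grasp; the last joint's range is limited). The gripper opens to 92 mm and grips with 3 to 60 N. Pads are 20 mm wide; open, the fingers measure 128 mm over their backs; the gripper's body (75 mm by 189 mm) begins 69 mm behind the grasp point.
Start: joints at [1.286, 0.468, -0.012, 1.603, 0.006, 1.071, -0.056], TCP at [155.6, -631.108, 214.592] pointing down, gripper open.
Joint ranges: [-2.53, 2.53], [-0.31, 2.02], [-1.57, 1.55], [0.28, 2.44], [-1.29, 4.43], [0.15, 1.84], [-2.92, 2.92]. Speed limits (rad/s): [2.57, 2.57, 3.14, 3.14, 3.14, 3.14, 3.14].

INTERFACE

Orientations are given as [roll, pitch, yaw] about the fixed x, y, z axes, in that order (R = Rz(yaw) Ry(pitch) Rx(roll)).
In Python, from plant import get_obs, vision, bot gives the robot as it stands.
- The arm moves only by the tool carry_out, never from a script. Its argument "series" is one flat list of numbers, 7 for each row, row after row: the opening, from 0 (shut) to 1 (fully open), then the shift along the tool's x, y, z in mm, then the turn, a rotation vector about the tool's x, y, z in rad. In form: [gripper, tx, ty, tz, rx, ry, rz, gripper, tx, ty, tz, rx, ry, rz, ...]. A call has exactly 10 rows; each row shifts and turns the commanded pose from where the row before left it, along the tool's axes as they then stand; what a row does not reach is not made up. A row lasts 1/8 s, in which the tool goes at most 62.5 mm and 10.7 degrees, less where a joint would pass 70% of its speed; a pose out of reach is approached as far as the arm can. A call is refused whole if a number of a shift passes 62.5 or a number of a turn 0.188, either way. A call with a gripper value outside its range is refused whole. The fingers move at their own pace and stop on an object; "squeeze" is the grip in N (left out, the last holds). Time passes only in rows, so rows that do not move let the fingers close, or fill a call up. It gives the time, the measured TCP pose, the force, the opening and the grip force at its end, in the units of the state.
- get_obs(): the state, without advancing time (a new reading comes with each control period).
- vision.camera(name): name is "scene" or "top" or "wrist"; returns a dict with "color" (384x512x3 uint8, red, green, blue), "fov_y" (degrees; the focal length in pixels is half the picture's height over the tangent of half this angle, whatever the lens; pixels are square), "cx", "cy" (the principal point, pixels), "pose" (4x4, takes a point from camera to world coordinates); the wrist camera has in their place "tool_from_camera" (4x4, takes a point from camera to tool coordinates, whose origin is the TCP and whose axes are the flange's). Camera axes: x right, y down, z forward; pixel columns grow to the right and rows downward; lengths in mm; the calibration is good to about 2 mm. A picture is of the moment at which its call begins: read the wrist's pose just before it. There is no depth.
- bot.job_done(): hands the job in; it is judged then, once.
The state is a dict: "time_s": time; "qpos": joint angles; "qd": joint speeds; "joint_torque": joint torques, N m; "tcp_pos": TCP position; "eef_rot": TCP orientation; "contact_force": force on the tool from outside, world axes, zero at the start; "ft_torque": the same for the moment, N m; "grip_width": finger opening in mm; "gripper_force": force on a finger pad.
Only numpy, scipy, OpenCV 4.12 (cv2) and the standard library are available. Lean on these libraries where they do the work, as an engineer would, in place of code of your own. Each camera call takes 0.05 s, during which the arm holds its last target. There are 200 camera calls.

TASK

Lay the round-ended wooden block flat in the cradle of the tilted vise, its round end towards the rounded pocket of the fixed jaw, and let go of it. Then turn the crank so that the moving jaw slides up against the block and holds it tight in the pocket, let go of the handle, and leave the tape, the glue and the screwdriver where they are.

Things in the scene. Friction and masses are not known exactly. Their poses are not given: they have to be found in the camera images.
- blank: Plain brown wooden block lying loose on the bench left of the vise: 136 mm long (its y), 52 wide (x), 32 thick (z), about 150 g; top and underside alike. The +y end is a half round of radius 26 mm, the -y end square. Origin: centre of its underside, 68 mm from either end. z up. At the start the round end points to the robot's left, give or take 60 degrees.
- blank_round_end (a point): Tip of the block's round end: 68 mm along +y from the block's origin, 16 mm above its underside. Grasp the block across its 52 mm width, by its upper half.
- cradle: Bed of the fixed grey steel vise. Tilted 25 degrees, its face leaning to the robot's side; turned 25 to 55 degrees, crank end outwards. Origin: on the bed surface, 92 mm above the bench: the block's origin when clamped, with the same axes. x: up the slope, away from the robot; y: level, from crank to fixed jaw; z: square to the bed. Outline: x -52 to 52, y -144 to 100 mm.
- rails (a point): Point on the bed at the cradle's origin, midway between the low side rails: 10 mm high, inner faces at cradle x = -28.5 and 28.5 mm, at y -68 to -34 and 13 to 47 mm, no rail between. They keep the block from sliding down the slope.
- pocket (a point): Bottom of the rounded pocket in the fixed steel jaw, at cradle y = 68 mm, z = 13 mm. The pocket's centre of curvature is at y = 42 mm, it is about 2 mm wider than the block, and the jaw is 26 mm high, so a seated block stands 6 mm above it and 22 mm above the rails.
- jaw: Moving steel jaw, 72 mm wide (x), 20 mm thick, top 34.5 mm above the bed; axes as the cradle's. Origin: on the bed at the foot of its clamping face, which looks to +y. In the cradle's frame it is at y = -108 mm fully open and y = -68 mm when it meets the seated block. Only the screw moves it. An end plate 36 mm high is behind it, at y -144 to -132 mm.
- crank (a joint): Turn of the crank, rad, 0 (jaw fully open) to 17.2; growing closes: clockwise seen from the handle end, looking along cradle +y. The jaw moves 20 mm a turn. Starts between 0 and 7.5; the seated block is met near 12.6. It takes about 4 N at the handle and stays where left. When the jaw bears on the block it stiffens: 10 to 15 N, within a tenth of a turn more, is tight.
- handle_mid (a point): Middle of the crank handle: dark wooden grip, 22 mm in diameter, 70 mm long, parallel to cradle y, pointing away from the vise; it spins freely on its pin. In the cradle's frame: x = 50 mm x sin(crank), y = -192 mm, z = 16 mm + 50 mm x cos(crank). Crank arm at y -146 to -156 mm. Held here with the tool square to the bed, it can be taken all the way round.
- tape: Bystander: a pale tape roll lying flat, 100 mm in diameter and 25 mm high, to the right of the vise on the robot's side. Origin: centre of its underside.
- glue: Bystander: a white glue bottle, 52 mm in diameter and 130 mm high, standing beyond the vise. Origin: centre of its underside.
- screwdriver: Bystander: a screwdriver with a wooden handle, 190 mm long, lying on the bench beyond the block.
Mind the look-alikes: they are no part of the job. Of the things like the blank, leave any that is green, orange or purple; of the rest the larger one is meant.

How it is judged:
By the outcome, as a careful person would: the job done as asked, in the order asked, and still so for the second after the job is handed in, with the robot touching nothing.
It also fails if it takes over 72 s, if anything falls off the work surface, if the arm or the gripper's body presses on something with over 40 N, if the wrist force passes 120 N, or if a joint passes its speed limit or range.

## Working session

There is one attempt and no reset: what is moved stays moved. The work goes in short steps, Python scripts to look and compute and a tool call to move; the robot and the scene stay as the last step left them, time stands still between calls to the robot, and variables do not carry over. Pictures are saved under pics/ and viewed, at most 10 in all, crops included, and the job is handed in when it is done.

Besides the shell and the picture viewer there is one more tool, called after "Call:" by a JSON object that holds its "method" and its "body", one argument or row to a line. carry_out: Moves the arm, as the interface text tells. Its arguments: {"type":"object","properties":{"series":{"type":"array","items":{"type":"number"}},"squeeze":{"type":"number"}},"required":["series"]}

```bash
ls; mkdir -p pics
python3 - <<'E'
from plant import get_obs, vision, bot
import cv2, numpy as np
o=get_obs(); print(o)
ims=[]
for n in ["scene","top"]:
    c=vision.camera(n); print(n,c["fov_y"],c["cx"],c["cy"],np.round(c["pose"],4).tolist(),c["color"].shape)
    cv2.imwrite(f"pics/{n}0.png",c["color"][:,:,::-1])
    np.savez(f"{n}0.npz",**c)
E
```

```text
pics
{'time_s': 0.0, 'qpos': array([ 1.2859967 ,  0.46837521, -0.01160074,  1.60362223,  0.00602671,
        1.07140634, -0.05631797]), 'qd': array([ 0.00073637,  0.00021775, -0.00129028, -0.00162348, -0.00045599,
        0.00057331,  0.00089808]), 'joint_torque': array([-2.06341078e-04, -5.20564556e+01, -1.24053459e-02, -2.43749982e+01,
       -5.67145727e-02,  1.71825051e-02,  1.61052171e-04]), 'tcp_pos': array([ 155.4245551 , -630.53910284,  213.64221946]), 'eef_rot': array([-3.13982170e+00,  1.48558666e-04,  2.41728775e-01]), 'contact_force': array([ 0.39513399, -0.20075601, -0.47591275]), 'ft_torque': array([ 0.01835164,  0.01297916, -0.02352445]), 'gripper_force': 0.0, 'grip_width': 91.86889772973313}
scene 56.617880868972875 259.5474597655521 191.69470356835416 [[-0.3155, 0.5073, -0.8019, 1507.4193], [0.9488, 0.1585, -0.2731, 355.0824], [-0.0114, -0.8471, -0.5313, 758.751], [0.0, 0.0, 0.0, 1.0]] (384, 512, 3)
top 55.212948751906424 261.10905924451737 194.49602949171359 [[-0.0078, -0.9947, 0.1026, 440.1541], [-0.9998, 0.0094, 0.0148, 18.1722], [-0.0157, -0.1025, -0.9946, 1164.9907], [0.0, 0.0, 0.0, 1.0]] (384, 512, 3)
```

View pics/scene0.png

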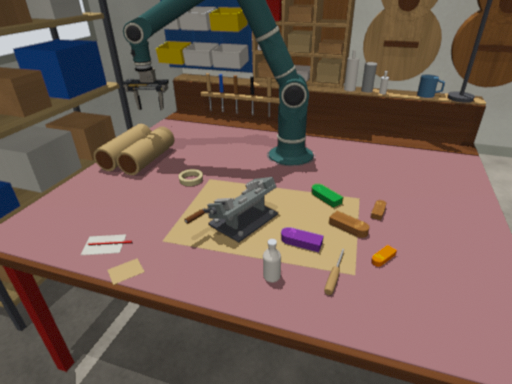

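View pics/top0.png

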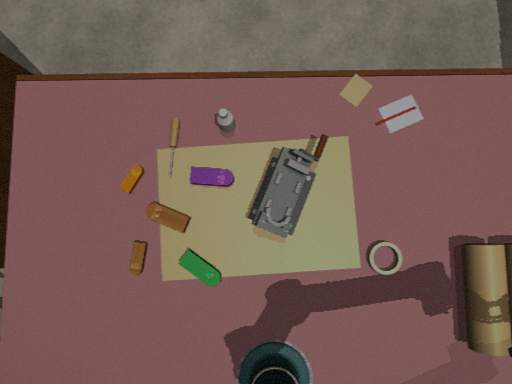

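In the top view, the possible blanks are large brown (168,217), small brown (138,257), green (200,268), purple (212,177) and orange (132,179). By the description it's the larger brown one at (168,217), which I'll check in a close crop together with the vise. The vise is at about (285,195), with its handle at (320,148). The tape is at (385,258), the glue at (226,120) and the screwdriver at (174,145).

```bash
cat > util.py <<'E'
import numpy as np, cv2
from scipy.spatial.transform import Rotation as R
def K(c):
    f=c["color"].shape[0]/2/np.tan(np.radians(float(c["fov_y"]))/2); return f,float(c["cx"]),float(c["cy"])
def proj(c,P,pose=None):
    T=np.array(c["pose"]) if pose is None else pose
    f,cx,cy=K(c); p=(np.atleast_2d(P)-T[:3,3])@T[:3,:3]
    return np.c_[f*p[:,0]/p[:,2]+cx, f*p[:,1]/p[:,2]+cy]
def back(c,uv,z,pose=None):
    T=np.array(c["pose"]) if pose is None else pose
    f,cx,cy=K(c); uv=np.atleast_2d(uv)
    d=np.c_[(uv[:,0]-cx)/f,(uv[:,1]-cy)/f,np.ones(len(uv))]@T[:3,:3].T
    return T[:3,3]+d*((z-T[2,3])/d[:,2])[:,None]
E
python3 - <<'E'
import numpy as np, cv2
from util import *
t=np.load("top0.npz"); s=np.load("scene0.npz")
im=t["color"][:,:,::-1]
a=cv2.resize(im[160:290,110:235],None,fx=3.1,fy=3.1,interpolation=cv2.INTER_CUBIC)
b=cv2.resize(im[125:255,235:340],None,fx=3.85,fy=3.85,interpolation=cv2.INTER_CUBIC)
h=max(a.shape[0],b.shape[0]); o=np.zeros((h,a.shape[1]+b.shape[1],3),np.uint8)
o[:a.shape[0],:a.shape[1]]=a; o[:b.shape[0],a.shape[1]:]=b; print(o.shape,a.shape,b.shape)
cv2.imwrite("pics/crop1.png",o)
# brown hue segmentation
hsv=cv2.cvtColor(im,cv2.COLOR_BGR2HSV)
for p in [(168,217),(138,257),(320,148),(200,268),(132,179),(250,250),(100,200)]: print(p,hsv[p[1],p[0]])
print(back(t,[(168,217),(285,195),(320,148),(385,258),(226,120),(174,145)],16).round())
E
```

```text
(500, 792, 3) (403, 388, 3) (500, 404, 3)
(168, 217) [ 14 175 112]
(138, 257) [ 15 174 120]
(320, 148) [ 13 175  83]
(200, 268) [ 65 160 126]
(132, 179) [ 19 246 150]
(250, 250) [ 27  72 152]
(100, 200) [179  81 129]
[[ 490.  328.   16.]
 [ 556.  -40.   16.]
 [ 706. -153.   16.]
 [ 359. -344.   16.]
 [ 801.  146.   16.]
 [ 721.  313.   16.]]
```

View pics/crop1.png

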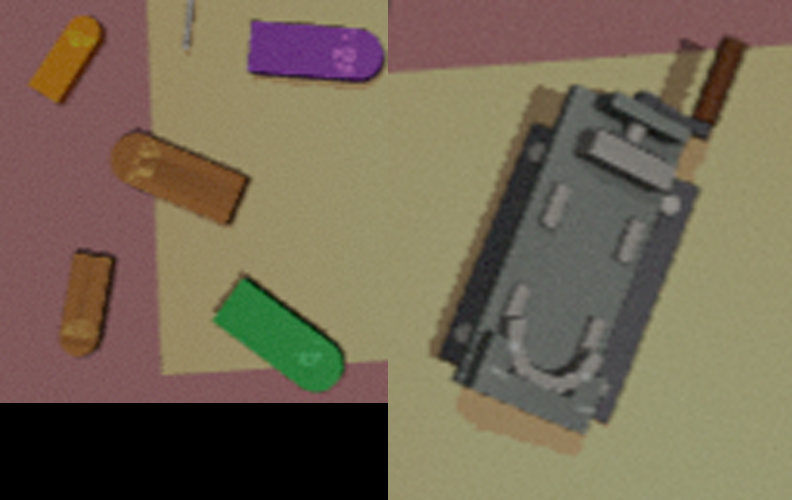

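The crop confirms it: the left piece is the larger plain brown block, with its round end to the upper left at (130,155) and its square end at (235,200). In the right half are the vise with its pocket at (550,375), its jaw at (632,158) and its handle at (720,80). Next I'll fit the poses.

```bash
cat > fit.py <<'E'
from util import *
from scipy.optimize import minimize, least_squares
def outline():
    a=np.linspace(0,np.pi,25)
    xy=np.r_[np.c_[26*np.cos(a),42+26*np.sin(a)],[[-26,-68],[26,-68]]]
    return np.r_[np.c_[xy,0*xy[:,0]],np.c_[xy,0*xy[:,0]+32]]
def block_mask_fit(cams,seeds,x0,zr=0.):
    S=4; ms=[]
    for c,s in zip(cams,seeds):
        hsv=cv2.cvtColor(c["color"],cv2.COLOR_RGB2HSV)
        m=cv2.inRange(hsv,(4,120,40),(18,255,255))
        m=cv2.morphologyEx(m,cv2.MORPH_CLOSE,np.ones((3,3)))
        n,l=cv2.connectedComponents(m); m=(l==l[s[1],s[0]]).astype(np.uint8)
        ms.append(cv2.resize(m*255,None,fx=S,fy=S,interpolation=cv2.INTER_LINEAR)>127)
    def cost(p):
        t=0
        P=outline()@R.from_euler('z',p[2]).as_matrix().T+[p[0],p[1],zr]
        for c,m in zip(cams,ms):
            uv=(proj(c,P)+.5)*S-.5
            h=cv2.convexHull(np.round(uv*16).astype(np.int32))
            d=np.zeros(m.shape,np.uint8); cv2.fillConvexPoly(d,h,1,shift=4); d=d>0
            t+=1-(d&m).sum()/(d|m).sum()
        return t/len(cams)
    best=min((minimize(cost,[x0[0],x0[1],x0[2]+k],method='Nelder-Mead',options=dict(initial_simplex=np.array([x0[0],x0[1],x0[2]+k])+np.array([[0,0,0],[8,0,0],[0,8,0],[0,0,.15]]))) for k in (-.1,0.05)),key=lambda r:r.fun)
    return best.x,best.fun
def Tc(p):  # X,Y,psi
    T=np.eye(4); T[:3,:3]=(R.from_euler('z',p[2])*R.from_euler('y',-25,degrees=True)).as_matrix(); T[:3,3]=[p[0],p[1],92]; return T
def tf(T,P): return np.atleast_2d(P)@T[:3,:3].T+T[:3,3]
def hand(c,y): return [50*np.sin(c),y,16+50*np.cos(c)]
def wire(T,crank):
    j=-108+20*crank/2/np.pi; L=[]
    box=lambda x0,x1,y0,y1,z:L.append([[x0,y0,z],[x1,y0,z],[x1,y1,z],[x0,y1,z],[x0,y0,z]])
    box(-52,52,-144,100,0); box(-36,36,j-20,j,34.5)
    for s in(1,-1):
        for a,b in((-68,-34),(13,47)): box(s*28.5,s*35,a,b,10)
    a=np.linspace(0,np.pi,20); L.append(np.c_[27*np.cos(a),41+27*np.sin(a),0*a+26].tolist())
    L.append([hand(crank,-227),hand(crank,-157),[0,-151,16]])
    return [tf(T,np.array(l)) for l in L]
def draw(im,c,T,crank,S,off,pose=None):
    for l in wire(T,crank):
        uv=((proj(c,l,pose)-off+.5)*S-.5).round().astype(np.int32); cv2.polylines(im,[uv],False,(0,0,255),1,cv2.LINE_AA)
E
python3 - <<'E'
from fit import *
t=np.load("top0.npz"); s=np.load("scene0.npz")
for cams,seeds in (([t],[(168,217)]),([s],[(348,224)]),([t,s],[(168,217),(348,224)])): print(block_mask_fit(cams,seeds,[490,328,-.38]))
cl=np.array([(557,205),(632,242),(575,88),(458,378),(585,432),(708,128),(735,42),(700,122),(550,378),(628,160)],float)
uv=np.c_[235+(cl[:,0]-388)/3.85,125+cl[:,1]/3.85]
def pts(p):
    c=p[3]; return np.array([[32,-51,10],[-32,-51,10],[52,-144,0],[52,100,0],[-52,100,0],[-52,-144,0],hand(c,-227),hand(c,-157),[0,68,26],[0,-118+20*c/2/np.pi,34.5]])
f=lambda p:(proj(t,tf(Tc(p),pts(p)))-uv).ravel()
best=min((least_squares(f,[556,-40,a,c],loss='soft_l1') for a in(.5,.9) for c in(1,2.5,4,5.5,7)),key=lambda r:r.cost)
print(best.x,best.cost,f(best.x).reshape(-1,2).round(1).tolist()); np.save("v0.npy",best.x)
S=3.85; im=cv2.resize(t["color"][125:255,235:340,::-1],None,fx=S,fy=S,interpolation=cv2.INTER_CUBIC)
draw(im,t,Tc(best.x),best.x[3],S,[235,125])
u0=proj(s,[Tc(best.x)[:3,3]])[0].astype(int)-[52,50]
i2=cv2.resize(s["color"][u0[1]:u0[1]+100,u0[0]:u0[0]+100,::-1],None,fx=S,fy=S,interpolation=cv2.INTER_CUBIC)
draw(i2,s,Tc(best.x),best.x[3],S,u0)
o=np.zeros((500,im.shape[1]+i2.shape[1],3),np.uint8); o[:im.shape[0],:im.shape[1]]=im; o[:i2.shape[0],im.shape[1]:]=i2; print(o.shape)
cv2.imwrite("pics/ov1.png",o)
E
```

```text
(array([ 4.93122332e+02,  3.32374098e+02, -4.03015440e-01]), np.float64(0.04803105037600064))
(array([ 4.91351271e+02,  3.29895892e+02, -4.38578615e-01]), np.float64(0.06278727707299137))
(array([ 4.92600286e+02,  3.31517929e+02, -4.08439243e-01]), np.float64(0.05811359319154241))
[536.23183073 -25.11125309   1.19660128   4.74199122] 13.1495385443676 [[1.0, 0.8], [-0.4, -0.5], [0.4, -1.0], [0.6, 2.1], [-2.1, -0.2], [-5.6, 2.9], [-0.6, -0.8], [0.5, -0.0], [-0.2, -1.1], [1.9, 0.2]]
(500, 789, 3)
```

View pics/ov1.png

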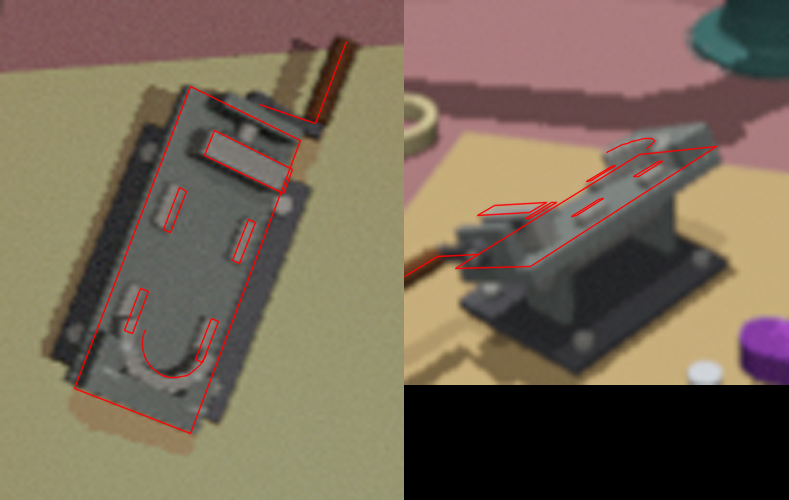

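The overlay lands roughly on the vise, but the pocket and rails are off by a few mm. I'll refine it with a close wrist view, and first plan the move there.

```bash
cat > plan.py <<'E'
from util import *
from plant import get_obs, vision, bot
def pose(o=None):
    o=o or get_obs(); T=np.eye(4); T[:3,:3]=R.from_euler('xyz',o["eef_rot"]).as_matrix(); T[:3,3]=o["tcp_pos"]; return T
def down(yaw,p):
    T=np.eye(4); T[:3,:3]=R.from_euler('xyz',[np.pi,0,yaw]).as_matrix(); T[:3,3]=p; return T
def plan(T0,T1,n,g,dm=0,dr=2):
    """n straight rows T0->T1, tool axes; feedback on rounding; returns final pose"""
    T=T0.copy(); rv=R.from_matrix(T0[:3,:3].T@T1[:3,:3]).as_rotvec()
    for i in range(1,n+1):
        W=np.eye(4); W[:3,3]=T0[:3,3]+(T1[:3,3]-T0[:3,3])*i/n; W[:3,:3]=T0[:3,:3]@R.from_rotvec(rv*i/n).as_matrix()
        D=np.linalg.inv(T)@W; t=np.round(D[:3,3],dm); r=np.round(R.from_matrix(D[:3,:3]).as_rotvec(),dr)
        print(g,*[f"{v:g}" for v in t+0],*[f"{v:g}" for v in r+0],sep=',',end=',\n')
        d=np.eye(4); d[:3,:3]=R.from_rotvec(r).as_matrix(); d[:3,3]=t; T=T@d
    return T
E
python3 - <<'E'
from plan import *
c=vision.camera("wrist"); print(c["fov_y"],c["cx"],c["cy"]); X=np.array(c["tool_from_camera"]); print(X.round(3).tolist())
T0=pose(); T1=down(1.3,[0,0,0]); 
cam=np.array([540,-40,470.]); T1[:3,3]=cam-T1[:3,:3]@X[:3,3]; print(T1[:3,3])
plan(T0,T1,20,1)
E
```

```text
59.36745447709949 256.73526189559345 190.752717846022
[[0.001, -0.966, -0.258, 72.708], [1.0, 0.001, 0.001, 1.336], [-0.001, -0.258, 0.966, -168.94], [0.0, 0.0, 0.0, 1.0]]
[ 519.26311435 -109.70073228  301.05974785]
1,24,-21,-4,0,0,-0.05,
1,25,-20,-5,0,0,-0.06,
1,26,-18,-4,0,0,-0.05,
1,27,-17,-4,0,0,-0.05,
1,27,-15,-5,0,0,-0.05,
1,29,-14,-4,0,0,-0.06,
1,29,-13,-4,0,0,-0.05,
1,30,-11,-5,0,0,-0.05,
1,30,-9,-4,0,0,-0.06,
1,31,-7,-4,0,0,-0.05,
1,32,-6,-5,0,0,-0.05,
1,31,-5,-4,0,0,-0.05,
1,32,-3,-4,0,0,-0.06,
1,31,-1,-5,0,0,-0.05,
1,32,1,-4,0,0,-0.05,
1,32,2,-4,0,0,-0.06,
1,31,4,-5,0,0,-0.05,
1,32,6,-4,0,0,-0.05,
1,30,7,-4,0,0,-0.06,
1,31,9,-5,0,0,-0.05,
```

Call:
{"method": "carry_out", "body": {
  "series": [1,24,-21,-4,0,0,-0.05,1,25,-20,-5,0,0,-0.06,1,26,-18,-4,0,0,-0.05,1,27,-17,-4,0,0,-0.05,1,27,-15,-5,0,0,-0.05,1,29,-14,-4,0,0,-0.06,1,29,-13,-4,0,0,-0.05,1,30,-11,-5,0,0,-0.05,1,30,-9,-4,0,0,-0.06,1,31,-7,-4,0,0,-0.05]
}}

```text
time_s: 1.4
tcp_pos: [338.7, -369.4, 257.9]
eef_rot: [3.141, 0.0, 0.775]
contact_force: [-0.4, -0.4, 0.5]
grip_width: 91.9
gripper_force: 0.0
```

Call:
{"method": "carry_out", "body": {
  "series": [1,32,-6,-5,0,0,-0.05,1,31,-5,-4,0,0,-0.05,1,32,-3,-4,0,0,-0.06,1,31,-1,-5,0,0,-0.05,1,32,1,-4,0,0,-0.05,1,32,2,-4,0,0,-0.06,1,31,4,-5,0,0,-0.05,1,32,6,-4,0,0,-0.05,1,30,7,-4,0,0,-0.06,1,31,9,-5,0,0,-0.05]
}}

```text
time_s: 2.65
tcp_pos: [519.8, -108.1, 301.8]
eef_rot: [-3.141, 0.0, 1.305]
contact_force: [1.1, 0.2, 0.9]
grip_width: 91.5
gripper_force: 0.0
```

```bash
cat > snap.py <<'E'
import sys
from plan import *
def snap(name):
    o=get_obs(); T=pose(o); c=vision.camera("wrist"); P=T@np.array(c["tool_from_camera"])
    np.savez(name+".npz",world=P,**c); return c,P,o
E
python3 - <<'E'
from snap import *; from fit import *
c,P,o=snap("w1"); print(o["time_s"],o["tcp_pos"],o["eef_rot"])
v=np.load("v0.npy"); im=c["color"][:,:,::-1]
uv=proj(c,np.vstack(wire(Tc(v),v[3])),P); lo=np.maximum(uv.min(0)-25,0).astype(int); hi=np.minimum(uv.max(0)+25,[512,384]).astype(int)
S=min(798/(hi-lo)[0],598/(hi-lo)[1]); print(lo,hi,S)
cv2.imwrite("pics/w1.png",cv2.resize(im[lo[1]:hi[1],lo[0]:hi[0]],None,fx=S,fy=S,interpolation=cv2.INTER_CUBIC))
E
```

```text
2.65 [ 519.76685111 -108.06465733  301.80277273] [-3.14146173e+00  5.51057456e-06  1.30475520e+00]
[127   0] [466 183] 2.353982300884956
```

View pics/w1.png

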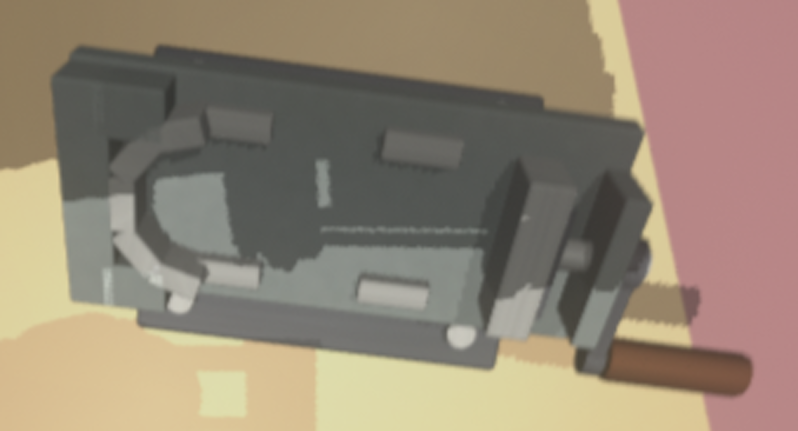

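The wrist view shows the vise clearly, in crop pixels: moving jaw top strip corners (530,178), (577,188), (488,333) and (533,340), rails at (422,148) and (393,292), pocket bottom near (135,212), and handle from (608,360) to (748,373). I'll fit to these.

```bash
cat > vfit.py <<'E'
from fit import *
c=dict(np.load("w1.npz")); P=c["world"]; S=2.353982; off=np.array([127,0])
cl=np.array([(530,178),(577,188),(488,333),(533,340),(380,160),(461,167),(357,302),(428,308),(642,128),(70,300),(745,375),(610,358),(136,212)],float)
uv=(cl+.5)/S-.5+off
def pts(p):
    k=p[3]; j=-108+20*k/2/np.pi; w=p[4]
    return np.array([[36,j,34.5],[36,j-20,34.5],[-36,j,34.5],[-36,j-20,34.5],[28.5,-34,10],[28.5,-68,10],[-28.5-w,-34,10],[-28.5-w,-68,10],[52,-144,0],[-52,100,0],hand(k,-227),hand(k,-157),[0,68,26]])
def T_(p):
    T=Tc(p)
    if len(p)>5: T[:3,:3]=(R.from_euler('z',p[2])*R.from_euler('y',-p[5])).as_matrix(); T[2,3]=p[6]
    return T
f=lambda p:(proj(c,tf(T_(p),pts(p)),P)-uv).ravel()
E
python3 - <<'E'
from vfit import *
v=np.load("v0.npy")
b=least_squares(f,[*v[:3],4.7,8],loss='soft_l1'); print(b.x.round(3),b.cost,f(b.x).reshape(-1,2).round(1).tolist())
b2=least_squares(f,[*b.x,.436,92],loss='soft_l1'); print(b2.x.round(3),b2.cost,f(b2.x).reshape(-1,2).round(1).tolist())
np.save("v1.npy",b.x)
im=cv2.resize(c["color"][0:190,127:466,::-1],None,fx=S,fy=S,interpolation=cv2.INTER_CUBIC)
draw(im,c,Tc(b.x),b.x[3],S,off,P)
cv2.imwrite("pics/w1o.png",im)
E
```

```text
[538.435 -24.923   1.199   4.804  10.934] 18.891103482178707 [[0.2, 1.1], [1.2, -0.8], [-0.6, 0.9], [-1.4, -0.1], [-0.3, 0.2], [-1.1, 1.0], [0.2, -0.4], [-0.2, 0.3], [2.2, -1.0], [6.5, -6.6], [1.8, -0.6], [-1.1, 0.2], [-0.7, 0.5]]
[ 5.37975e+02 -2.64350e+01  1.19800e+00  4.71600e+00  8.55900e+00
  3.58000e-01  9.03230e+01] 15.041008578394337 [[0.0, -0.8], [0.9, -2.6], [0.0, 1.4], [-0.6, 0.4], [-0.4, 0.5], [-1.6, 1.4], [0.4, -0.3], [0.1, 0.4], [0.1, -0.1], [6.0, -3.9], [1.0, -0.4], [-1.7, 0.3], [-0.4, 0.2]]
```

View pics/w1o.png

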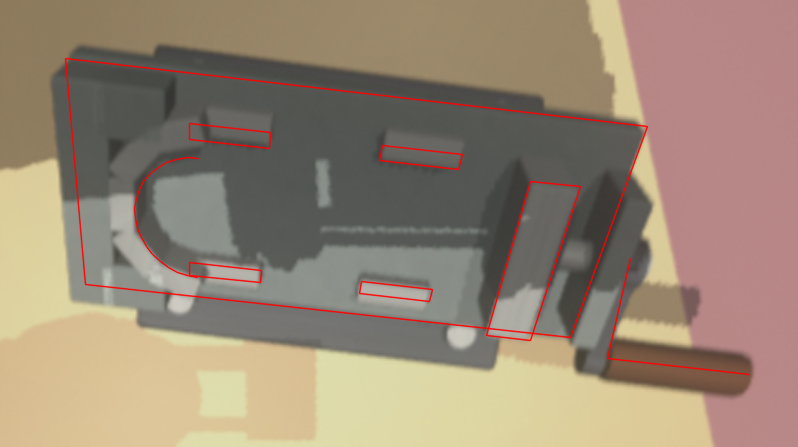

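```bash
cat > efit.py <<'E'
from fit import *
def segs(k):
    j=-108+20*k/2/np.pi; a=np.linspace(np.radians(15),np.radians(165),40)
    ln=lambda p,q,n=30:np.linspace(p,q,n)
    G=[ln([52,-140,0],[52,60,0],60)]
    G+=[ln([s*36,j-1,34.5],[s*36,j-19,34.5],10) for s in(1,)]+[ln([-34,y,34.5],[34,y,34.5]) for y in(j,j-20)]
    G+=[ln([s*28.5,a0,10],[s*28.5,b0,10],15) for s in(1,-1) for a0,b0 in((-66,-36),(15,40))]
    G+=[ln([28.5,y,10],[34,y,10],6) for y in(-34,-68)]+[ln([-28.5,y,10],[-34,y,10],6) for y in(-34,-68)]
    G+=[np.c_[27*np.cos(a),41.5+27*np.sin(a),0*a+26]]
    h=np.array(hand(k,0)); G+=[ln(h+[0,-225,0]+d,h+[0,-160,0]+d) for d in(np.array([11,0,0]),np.array([-11,0,0]))]
    return G
def grad(img,sig=1.2):
    g=cv2.GaussianBlur(cv2.cvtColor(img,cv2.COLOR_RGB2LAB).astype(np.float32),(0,0),sig)
    gx=cv2.Sobel(g,cv2.CV_32F,1,0)/8; gy=cv2.Sobel(g,cv2.CV_32F,0,1)/8
    return gx,gy
def cost(p,cams,T_=Tc,det=False):
    out=[]
    for c,P,(gx,gy) in cams:
        for g in segs(p[3]):
            uv=proj(c,tf(T_(p),g),P).astype(np.float32); d=np.gradient(uv,axis=0); n=np.c_[-d[:,1],d[:,0]]; n/=np.linalg.norm(n,axis=1)[:,None]+1e-9
            s=lambda a:cv2.remap(a,uv[:,:1],uv[:,1:],cv2.INTER_LINEAR)[:,0]
            r=np.linalg.norm(s(gx)*n[:,:1]+s(gy)*n[:,1:],axis=1); out.append(np.mean(np.minimum(r,8)))
    return np.round(out,1) if det else -np.mean(out)
E
python3 - <<'E'
from efit import *
w=dict(np.load("w1.npz")); t=dict(np.load("top0.npz"))
W=(w,w["world"],grad(w["color"])); Tt=(t,np.array(t["pose"]),grad(t["color"],.8))
v=np.load("v1.npy")[:4]; rng=np.random.default_rng(0)
def best(cams,T_=Tc,x=v,sc=(5,5,.03,.15)):
    rs=[minimize(cost,x+rng.normal(size=len(x))*sc,args=(cams,T_),method='Nelder-Mead',options=dict(xatol=.01,fatol=1e-4,maxiter=600,initial_simplex=None)) for _ in range(15)]
    rs.sort(key=lambda r:r.fun); return rs
for nm,cm in(("W",[W]),("W+T",[W,Tt])):
    rs=best(cm); 
    for r in rs[:3]: print(nm,r.x.round(3),round(r.fun,3))
    print(cost(rs[0].x,cm,det=True))
    if nm=="W": X=rs[0].x
def T2(p):
    T=Tc(p); T[:3,:3]=(R.from_euler('z',p[2])*R.from_euler('y',-p[4])).as_matrix(); T[2,3]=p[5]; return T
rs=best([W],T2,np.r_[X,.436,92],(3,3,.02,.1,.03,3)); print([ (r.x.round(3).tolist(),round(r.fun,3)) for r in rs[:3]])
np.save("v2.npy",X); S=3.3; off=np.array([135,5])
im=cv2.resize(w["color"][5:175,135:375,::-1],None,fx=S,fy=S,interpolation=cv2.INTER_CUBIC)
for g in segs(X[3]): cv2.polylines(im,[((proj(w,tf(Tc(X),g),w["world"])-off+.5)*S-.5).round().astype(np.int32)],False,(0,0,255),1)
print(im.shape); cv2.imwrite("pics/w1e.png",cv2.convertScaleAbs(im,alpha=1.5))
E
```

```text
W [538.947 -23.058   1.181   4.808] -6.023
W [538.925 -23.049   1.182   4.814] -6.022
W [538.949 -23.027   1.181   4.805] -6.02
[3.  2.9 8.  6.4 5.6 5.4 8.  7.7 6.6 3.7 5.4 4.4 7.3 8.  8. ]
W+T [538.876 -22.79    1.181   4.814] -6.482
W+T [538.746 -22.848   1.181   4.812] -6.48
W+T [538.804 -22.842   1.183   4.815] -6.479
[3.  2.7 8.  6.8 5.5 5.3 8.  7.5 6.2 3.9 5.  4.6 7.5 8.  8.  7.8 7.8 7.9
 7.1 7.  6.  8.  7.5 6.8 5.5 6.6 3.5 7.2 8.  8. ]
[([538.667, -24.108, 1.173, 4.682, 0.381, 89.489], np.float64(-6.116)), ([538.75, -23.963, 1.175, 4.701, 0.393, 89.788], np.float64(-6.087)), ([538.912, -23.515, 1.176, 4.731, 0.405, 89.477], np.float64(-6.076))]
(561, 792, 3)
```

View pics/w1e.png

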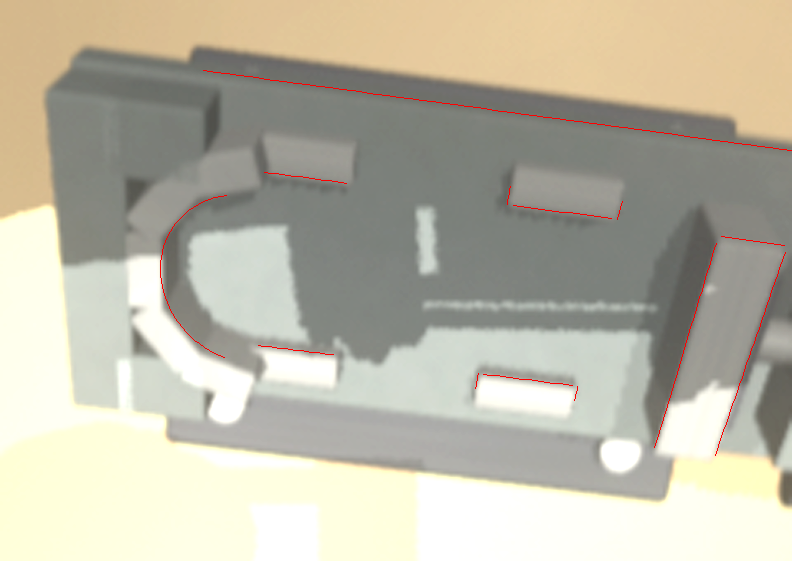

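The overlay now sits on the jaw top, rails and pocket rim, and both cameras agree: cradle at (538.9,-23), yaw 1.181, crank 4.81. Next I'll plan the pick.

Run:
```python
from plan import *
b=[493.1,332.4,-.403]; g=np.array(b[:2])+[-8*np.sin(-b[2]),-8*np.cos(b[2])]; yaw=b[2]+np.pi/2; print(g)
T=plan(pose(),down(yaw,[*g,170]),10,1); print()
T=plan(T,down(yaw,[*g,30]),5,1,1,3); T=plan(T,down(yaw,[*g,5]),3,1,1,3); print(T[:3,3])
```

```text
[489.96256185 325.04089123]
1,41,-14,13,0,0,0.01,
1,40,-15,14,0,0,0.02,
1,40,-15,13,0,0,0.01,
1,40,-16,14,0,0,0.02,
1,40,-16,13,0,0,0.01,
1,39,-17,13,0,0,0.02,
1,39,-18,14,0,0,0.01,
1,39,-18,13,0,0,0.02,
1,39,-19,13,0,0,0.01,
1,38,-19,14,0,0,0.01,

1,-0.1,-0.1,28,0,-0.001,0.001,
1,-0.1,0,27.9,0.001,0,0.001,
1,0,0,28,0,-0.001,0,
1,-0.1,-0.1,27.9,0,-0.001,0.001,
1,0,0,28,0.001,-0.001,0.001,
1,0,0,8.3,0,0,0,
1,0,0,8.3,0,0,0,
1,0,0,8.4,0,0,0,
[489.92714116 325.00870168   4.9648725 ]
```

Call:
{"method": "carry_out", "body": {
  "series": [1,41,-14,13,0,0,0.01,1,40,-15,14,0,0,0.02,1,40,-15,13,0,0,0.01,1,40,-16,14,0,0,0.02,1,40,-16,13,0,0,0.01,1,39,-17,13,0,0,0.02,1,39,-18,14,0,0,0.01,1,39,-18,13,0,0,0.02,1,39,-19,13,0,0,0.01,1,38,-19,14,0,0,0.01]
}}

```text
time_s: 3.95
tcp_pos: [490.3, 320.7, 167.2]
eef_rot: [-3.142, -0.0, 1.162]
contact_force: [0.2, 0.0, 0.9]
grip_width: 91.5
gripper_force: 0.0
```

Run:
```python
from snap import *; from fit import *
c,P,o=snap("w2"); print(o["time_s"],o["tcp_pos"],o["eef_rot"])
cw=dict(color=c["color"],fov_y=c["fov_y"],cx=c["cx"],cy=c["cy"],pose=P)
s=proj(cw,[[493,332,32]])[0]; print(s)
hsv=cv2.cvtColor(c["color"],cv2.COLOR_RGB2HSV); m=cv2.inRange(hsv,(4,120,40),(18,255,255)); n,l,st,ce=cv2.connectedComponentsWithStats(m); print([(st[i].tolist(),ce[i].round().tolist()) for i in range(1,n) if st[i][4]>150])
print(block_mask_fit([cw],[tuple(s.round().astype(int))],[493,332,-.403]))
```

```text
3.95 [490.28086353 320.66068466 167.18937719] [-3.14152096e+00 -1.94009912e-04  1.16220401e+00]
[253.13761064 168.2902682 ]
[([277, 0, 110, 21, 1601], [336.0, 7.0]), ([226, 96, 55, 141, 4629], [250.0, 151.0]), ([37, 102, 108, 60, 3662], [93.0, 132.0]), ([252, 226, 28, 10, 158], [265.0, 232.0])]
(array([ 4.91629553e+02,  3.28838152e+02, -4.07766000e-01]), np.float64(0.3446917971355077))
```

Run:
```python
from plan import *; from fit import *
w=dict(np.load("w2.npz")); w["pose"]=w["world"]
for b in ([493.1,332.4,-.403],[491.6,330,-.41]):
    uv=proj(w,outline()@R.from_euler('z',b[2]).as_matrix().T+[b[0],b[1],0]); print(uv.min(0).round(1),uv.max(0).round(1))
g=[489.96,325.04]; yaw=-.403+np.pi/2
T=plan(pose(),down(yaw,[*g,30]),5,1,1,3); T=plan(T,down(yaw,[*g,5]),3,1,1,3)
```

```text
[223.4  90.6] [282.1 236.9]
[223.3  94. ] [281.9 239.5]
1,-0.2,0.7,27.2,-0.001,-0.001,0,
1,-0.2,0.8,27.1,-0.001,0,0,
1,-0.1,0.7,27.2,-0.001,-0.001,0,
1,-0.2,0.6,27.2,0,0,0.001,
1,-0.1,0.7,27.1,-0.001,-0.001,0,
1,0,0,8.3,0,0,0,
1,0,0,8.4,0,0,0,
1,0,0,8.3,0,0,0,
```

Call:
{"method": "carry_out", "body": {
  "series": [1,0,0,0,0,0,0,1,0,0,28,0,0,0,1,0,0,28,0,0,0,1,0,0,28,0,0,0,1,0,0,28,0,0,0,1,0,0,25,0,0,0,1,0,0,8,0,0,0,1,0,0,8,0,0,0,1,0,0,6,0,0,0,1,0,0,0,0,0,0]
}}

```text
time_s: 5.25
tcp_pos: [490.8, 318.4, 8.7]
eef_rot: [3.141, 0.0, 1.162]
contact_force: [-0.5, 0.2, -0.1]
grip_width: 91.8
gripper_force: 0.0
```

Run:
```python
from plan import *
o=get_obs(); print(o["tcp_pos"],o["eef_rot"],o["contact_force"],o["qpos"].round(2))
```

```text
[490.77566355 318.40234422   8.67656   ] [3.14145717e+00 1.11625812e-05 1.16163263e+00] [-0.50328633  0.24187248 -0.101342  ] [-0.26  0.71 -0.5   1.86  0.5   0.7  -1.46]
```

Call:
{"method": "carry_out", "body": {
  "series": [1,3,0,2,0,0,0,1,3,0,1,0,0,0,1,0,0,0,0,0,0,0,0,0,0,0,0,0,0,0,0,0,0,0,0,0,0,0,0,0,0,0,0,0,0,0,0,0,0,0,0,0,0,0,0,0,0,0,0,0,0,0,0,0,0,0,0,0,0,0],
  "squeeze": 30
}}

```text
time_s: 6.5
tcp_pos: [492.8, 324.1, 5.5]
eef_rot: [-3.141, 0.0, 1.162]
contact_force: [-2.1, 0.6, -0.2]
grip_width: 51.7
gripper_force: 30.0
```

```bash
cat > cr.py <<'E'
from plan import *; from fit import Tc,hand,tf
V=np.load("v2.npy"); V[1]=-22.9; C=Tc(V)
def tool(x,y,z):  # TCP at cradle coords, tool square to bed
    T=np.eye(4); X=C[:3,:3]; T[:3,:3]=np.c_[X[:,1],X[:,0],-X[:,2]]; T[:3,3]=tf(C,[x,y,z])[0]; return T
def where(o=None):
    T=pose(o); d=np.linalg.inv(C)@T; W=tool(0,0,0); return d[:3,3].round(2), R.from_matrix(T[:3,:3].T@W[:3,:3]).as_rotvec().round(4)
E
python3 - <<'E'
from cr import *
T0=pose(); U=T0.copy(); U[2,3]+=115
T=plan(T0,U,5,0); T1=tool(0,-16,85); print(T1[:3,3]); M=U.copy()
plan(T,T1,25,0)
E
```

```text
0,0,0,-23,0,0,0,
0,0,0,-23,0,0,0,
0,0,0,-23,0,0,0,
0,0,0,-23,0,0,0,
0,0,0,-23,0,0,0,
[540.10638992 -62.20756717 169.0361619 ]
0,-13,8,-2,-0.01,0.01,-0.06,
0,-14,7,-2,-0.02,0.02,-0.07,
0,-15,6,-2,-0.01,0.01,-0.06,
0,-14,5,-2,-0.01,0.02,-0.06,
0,-15,5,-3,-0.02,0.01,-0.06,
0,-15,3,-2,-0.01,0.01,-0.07,
0,-15,3,-3,-0.02,0.02,-0.06,
0,-16,2,-3,-0.01,0.01,-0.06,
0,-15,0,-3,-0.01,0.01,-0.06,
0,-15,0,-3,-0.02,0.02,-0.07,
0,-16,-1,-4,-0.01,0.01,-0.06,
0,-15,-2,-4,-0.01,0.02,-0.06,
0,-15,-3,-4,-0.02,0.01,-0.06,
0,-14,-3,-4,-0.01,0.01,-0.07,
0,-15,-5,-4,-0.01,0.02,-0.06,
0,-14,-5,-5,-0.02,0.01,-0.06,
0,-13,-6,-5,-0.01,0.02,-0.06,
0,-13,-7,-5,-0.01,0.01,-0.07,
0,-13,-8,-6,-0.02,0.01,-0.06,
0,-12,-8,-6,-0.01,0.02,-0.06,
0,-11,-9,-6,-0.02,0.01,-0.06,
0,-11,-10,-6,-0.01,0.01,-0.07,
0,-9,-10,-7,-0.01,0.02,-0.06,
0,-10,-10,-7,-0.02,0.01,-0.06,
0,-8,-12,-7,-0.01,0.02,-0.06,
```

Run:
```python
from cr import *
U=pose(); U[2,3]+=161
plan(U,tool(0,-16,100),23,0)
```

```text
0,-15,9,-1,-0.01,0.02,-0.07,
0,-15,7,-1,-0.02,0.01,-0.07,
0,-16,7,-1,-0.01,0.01,-0.06,
0,-16,5,-1,-0.02,0.02,-0.07,
0,-17,4,-1,-0.01,0.01,-0.07,
0,-17,4,-1,-0.02,0.02,-0.07,
0,-17,2,-2,-0.01,0.01,-0.07,
0,-17,1,-2,-0.02,0.02,-0.06,
0,-17,-1,-2,-0.01,0.01,-0.07,
0,-17,-1,-2,-0.02,0.02,-0.07,
0,-17,-2,-3,-0.01,0.01,-0.07,
0,-16,-4,-3,-0.02,0.02,-0.07,
0,-16,-4,-3,-0.01,0.01,-0.06,
0,-16,-6,-4,-0.02,0.02,-0.07,
0,-16,-7,-4,-0.01,0.01,-0.07,
0,-14,-7,-4,-0.02,0.02,-0.07,
0,-15,-9,-5,-0.01,0.01,-0.07,
0,-13,-9,-5,-0.02,0.02,-0.06,
0,-13,-10,-5,-0.01,0.01,-0.07,
0,-12,-11,-5,-0.02,0.02,-0.07,
0,-11,-12,-6,-0.01,0.01,-0.07,
0,-10,-12,-7,-0.02,0.02,-0.06,
0,-10,-13,-6,-0.01,0.01,-0.07,
```

Call:
{"method": "carry_out", "body": {
  "series": [0,0,0,-13,0,0,0,0,0,0,-23,0,0,0,0,0,0,-23,0,0,0,0,0,0,-23,0,0,0,0,0,0,-23,0,0,0,0,0,0,-23,0,0,0,0,0,0,-23,0,0,0,0,0,0,-10,0,0,0,0,0,0,0,0,0,0,0,0,0,0,0,0,0]
}}

```text
time_s: 7.75
tcp_pos: [492.7, 323.4, 165.7]
eef_rot: [-3.141, 0.001, 1.162]
contact_force: [-0.4, 0.1, -2.5]
grip_width: 51.9
gripper_force: 30.0
```

Call:
{"method": "carry_out", "body": {
  "series": [0,-15,9,-1,-0.01,0.02,-0.07,0,-15,7,-1,-0.02,0.01,-0.07,0,-16,7,-1,-0.01,0.01,-0.06,0,-16,5,-1,-0.02,0.02,-0.07,0,-17,4,-1,-0.01,0.01,-0.07,0,-17,4,-1,-0.02,0.02,-0.07,0,-17,2,-2,-0.01,0.01,-0.07,0,-17,1,-2,-0.02,0.02,-0.06,0,-17,-1,-2,-0.01,0.01,-0.07,0,-17,-1,-2,-0.02,0.02,-0.07]
}}

```text
time_s: 9.0
tcp_pos: [511.9, 152.7, 172.4]
eef_rot: [2.954, -0.091, 1.856]
contact_force: [-0.3, 0.4, -1.5]
grip_width: 51.7
gripper_force: 30.0
```

Call:
{"method": "carry_out", "body": {
  "series": [0,-17,-2,-3,-0.01,0.01,-0.07,0,-16,-4,-3,-0.02,0.02,-0.07,0,-16,-4,-3,-0.01,0.01,-0.06,0,-16,-6,-4,-0.02,0.02,-0.07,0,-16,-7,-4,-0.01,0.01,-0.07,0,-14,-7,-4,-0.02,0.02,-0.07,0,-15,-9,-5,-0.01,0.01,-0.07,0,-13,-9,-5,-0.02,0.02,-0.06,0,-13,-10,-5,-0.01,0.01,-0.07,0,-12,-11,-5,-0.02,0.02,-0.07]
}}

```text
time_s: 10.25
tcp_pos: [531.7, -17.4, 179.5]
eef_rot: [2.752, -0.041, 2.551]
contact_force: [-0.2, -0.4, -1.6]
grip_width: 52.0
gripper_force: 30.0
```

Run:
```python
from cr import *
o=get_obs(); print(where(o),o["time_s"],o["qpos"].round(2)); plan(pose(),tool(0,-16,70),9,0)
```

```text
(array([39.07,  8.75, 78.32]), array([-0.0421,  0.0433, -0.2002])) 10.25 [ 1.13  0.61 -1.21  1.99  0.32  0.75  0.8 ]
0,-4,-4,1,0,0,-0.02,
0,-3,-3,1,-0.01,0.01,-0.02,
0,-3,-4,2,0,0,-0.03,
0,-4,-4,1,-0.01,0.01,-0.02,
0,-3,-4,1,0,0,-0.02,
0,-3,-4,1,-0.01,0.01,-0.02,
0,-3,-4,1,0,0,-0.03,
0,-3,-5,1,-0.01,0.01,-0.02,
0,-3,-4,1,0,0,-0.02,
```

Call:
{"method": "carry_out", "body": {
  "series": [0,-4,-4,1,0,0,-0.02,0,-3,-3,1,-0.01,0.01,-0.02,0,-3,-4,1,0,0,-0.03,0,-4,-4,1,-0.01,0.01,-0.02,0,-3,-4,1,0,0,-0.02,0,-3,-4,1,-0.01,0.01,-0.02,0,-3,-4,1,0,0,-0.03,0,-3,-5,1,-0.01,0.01,-0.02,0,-3,-4,1,0,0,-0.02,0,0,0,0,0,0,0]
}}

```text
time_s: 11.5
tcp_pos: [543.2, -56.9, 156.6]
eef_rot: [2.707, 0.003, 2.747]
contact_force: [0.6, -0.0, -2.5]
grip_width: 52.0
gripper_force: 30.0
```

Run:
```python
from cr import *; from snap import snap
print(where()); c,P,o=snap("w3"); 
S=2; im=cv2.resize(c["color"][0:260,60:450,::-1],None,fx=S,fy=S,interpolation=cv2.INTER_CUBIC); cv2.imwrite("pics/w3.png",im)
t=vision.camera("top"); np.savez("top3.npz",**t)
```

```text
(array([  0.28, -16.8 ,  71.18]), array([-0.0021,  0.0047, -0.0031]))
```

View pics/w3.png

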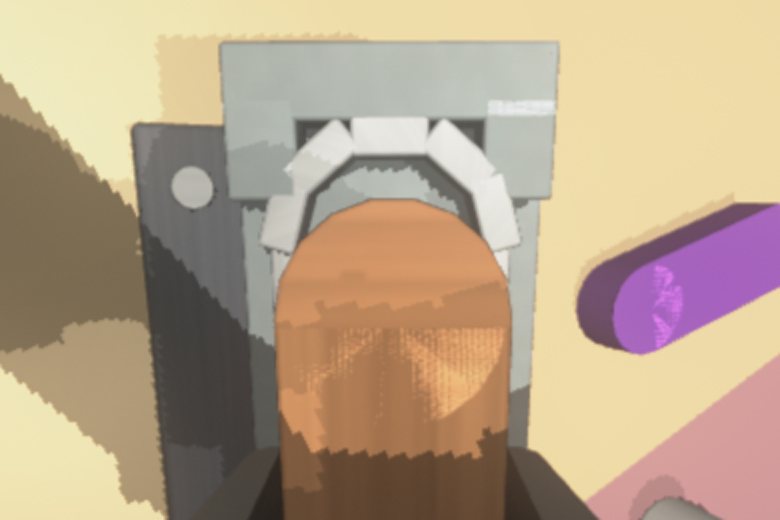

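The wrist view shows the block at columns 276–511, in line with the pocket (305–478, bottom at row 153), with its tip at row 197. That makes the gap to the pocket about 13 mm and the block about 1 mm too far in +x. I'll correct both while going down.

Call:
{"method": "carry_out", "body": {
  "series": [0,4,-1,6,0,0,0,0,3,0,10,0,0,0,0,0,0,10,0,0,0,0,0,0,10,0,0,0,0,0,0,10,0,0,0,0,0,0,8,0,0,0,0,0,0,5,0,0,0,0,0,0,2,0,0,0,0,0,0,0,0,0,0,0,0,0,0,0,0,0]
}}

```text
time_s: 12.85
tcp_pos: [546.5, -31.2, 101.3]
eef_rot: [2.708, 0.004, 2.747]
contact_force: [0.4, 0.3, -1.8]
grip_width: 51.7
gripper_force: 30.0
```

Run:
```python
from cr import *
o=get_obs(); print(where(o),C[:3,:3].T@o["contact_force"])
```

```text
(array([ -0.46, -10.13,  10.5 ]), array([-0.0025,  0.0053, -0.0026])) [-0.34993655 -0.20893775 -1.82898132]
```

Call:
{"method": "carry_out", "body": {
  "series": [0,0,0,1.5,0,0,0,0,0,0,1,0,0,0,0,0,0,1,0,0,0,0,0,0,0.5,0,0,0,0,0,0,0.5,0,0,0,0,0,0,0,0,0,0,0,0,0,0,0,0,0,0,0,0,0,0,0,0,0,0,0,0,0,0,0,0,0,0,0,0,0,0]
}}

```text
time_s: 14.1
tcp_pos: [547.0, -29.5, 97.3]
eef_rot: [2.708, 0.003, 2.748]
contact_force: [-4.0, -3.0, 5.6]
grip_width: 51.7
gripper_force: 30.0
```

Run:
```python
from cr import *
o=get_obs(); print(where(o),C[:3,:3].T@o["contact_force"])
```

```text
(array([-0.48, -9.98,  6.05]), array([-0.0027,  0.0049, -0.0026])) [-1.51064852  2.52979562  6.8495297 ]
```

Call:
{"method": "carry_out", "body": {
  "series": [0,1,0,-0.5,0,0,0,0,1,0,0,0,0,0,0,1,0,0,0,0,0,0,1,0,0,0,0,0,0,0,0,0,0,0,0,0,0,0,0,0,0,0,0,0,0,0,0,0,0,0,0,0,0,0,0,0,0,0,0,0,0,0,0,0,0,0,0,0,0,0]
}}

```text
time_s: 15.35
tcp_pos: [543.2, -27.9, 97.4]
eef_rot: [2.708, 0.003, 2.748]
contact_force: [0.5, -1.3, -1.0]
grip_width: 52.0
gripper_force: 30.0
```

Run:
```python
from cr import *
o=get_obs(); print(where(o),C[:3,:3].T@o["contact_force"])
```

```text
(array([-0.41, -5.78,  6.18]), array([-0.0025,  0.0046, -0.0025])) [-1.35574561 -0.98257715 -0.48614812]
```

Call:
{"method": "carry_out", "body": {
  "series": [0,0,0,0.3,0,0,0,1,0,0,0,0,0,0,1,0,0,0,0,0,0,1,0,0,0,0,0,0,1,0,0,0,0,0,0,1,0,0,0,0,0,0,1,0,0,-10,0,0,0,1,0,0,-25,0,0,0,1,0,0,-30,0,0,0,1,0,0,-20,0,0,0]
}}

```text
time_s: 16.6
tcp_pos: [529.5, -61.6, 175.9]
eef_rot: [2.708, 0.005, 2.747]
contact_force: [-0.2, 0.5, 0.4]
grip_width: 91.9
gripper_force: 0.0
```

Run:
```python
from cr import *; from snap import snap; from fit import outline
print(where()); c,P,o=snap("w4"); cw=dict(c); cw["pose"]=P; print(o["time_s"],C[:3,:3].T@o["contact_force"])
im=cv2.resize(c["color"][60:384,60:450,::-1],None,fx=1.9,fy=1.8,interpolation=cv2.INTER_CUBIC); cv2.imwrite("pics/w4.png",im)
# block position by mask fit in cradle (x,y,rot)
hsv=cv2.cvtColor(c["color"],cv2.COLOR_RGB2HSV); m=cv2.inRange(hsv,(4,100,30),(18,255,255)); n,l,st,ce=cv2.connectedComponentsWithStats(m); print([(st[i].tolist()) for i in range(1,n) if st[i][4]>300])
for y in(-2,-4,-6): 
    uv=proj(cw,tf(C,outline()+[-1,y,0])); print(y,uv.min(0).round(1),uv.max(0).round(1))
# handle approach plan
k=V[3]; h=hand(k,-192); print(k,h)
T=plan(pose(),tool(h[0],-192,120),14,1)
```

```text
(array([-0.18, -5.97, 92.67]), array([-0.0026,  0.0063, -0.0025]))
16.6 [0.49089891 0.35132536 0.22109542]
[[496, 37, 16, 66, 627], [219, 99, 76, 183, 12566], [30, 288, 33, 19, 335], [233, 344, 167, 40, 513], [188, 367, 24, 17, 315]]
-2 [219.4  99.2] [296.1 283.6]
-4 [219.5 102. ] [296. 286.]
-6 [219.6 104.7] [295.9 288.3]
4.8078978123434215 [np.float64(-49.772124876358), -192, np.float64(20.76818469569134)]
1,-13,-4,-2,0,0,0,
1,-13,-3,-1,0,0,0,
1,-14,-4,-2,0,0,0,
1,-13,-3,-2,0,0,0,
1,-13,-4,-2,0,0,0,
1,-13,-3,-1,0,0,0,
1,-14,-4,-2,0,0,0,
1,-13,-3,-2,0,0.01,0,
1,-13,-4,-1,0,0,0,
1,-13,-3,-2,0,0,0,
1,-13,-4,-2,0,0,0,
1,-14,-3,-2,0,0,0,
1,-13,-4,-2,0,0,0,
1,-13,-3,-2,0,0,0,
```

The mask puts the block at about (-1,-2) mm in the cradle, flat and straight: predicted 219–296 by 99–284, measured 219–295 by 99–282. On to the handle.

Call:
{"method": "carry_out", "body": {
  "series": [1,-19,-5,0,0,0,0,1,-19,-5,0,0,0,0,1,-19,-5,0,0,0,0,1,-19,-5,0,0,0,0,1,-19,-5,0,0,0,0,1,-19,-5,0,0,0,0,1,-19,-5,0,0,0,0,1,-19,-5,0,0,0,0,1,-19,-5,0,0,0,0,1,-15,-4.6,0,0,0,0]
}}

```text
time_s: 17.9
tcp_pos: [684.4, -174.2, 153.7]
eef_rot: [2.708, 0.003, 2.747]
contact_force: [0.5, 0.1, -0.4]
grip_width: 91.7
gripper_force: 0.0
```

Run:
```python
from cr import *; from snap import snap
print(where()); c,P,o=snap("w5"); print(o["time_s"],o["qpos"].round(2),where())
im=c["color"][:,:,::-1].copy()
k=V[3]; h=np.array(hand(k,0)); 
uv=proj(c,tf(C,[h+[0,-157,0],h+[0,-227,0]]),P); print(uv.round(1))
cv2.line(im,*[tuple(int(v) for v in q.round()) for q in uv],(0,0,255),1)
cv2.imwrite("pics/w5.png",cv2.resize(im[100:384,80:430],None,fx=2.1,fy=2.1,interpolation=cv2.INTER_CUBIC))
```

```text
(array([ -50.67, -192.02,   91.76]), array([-0.0024,  0.0048, -0.0028]))
17.9 [ 1.04  0.95 -1.1   1.49  0.46  1.04  1.17] (array([ -51.63, -193.61,   91.77]), array([-0.0024,  0.0064, -0.0041]))
[[260.1 152.9]
 [260.  243.1]]
```

View pics/w5.png

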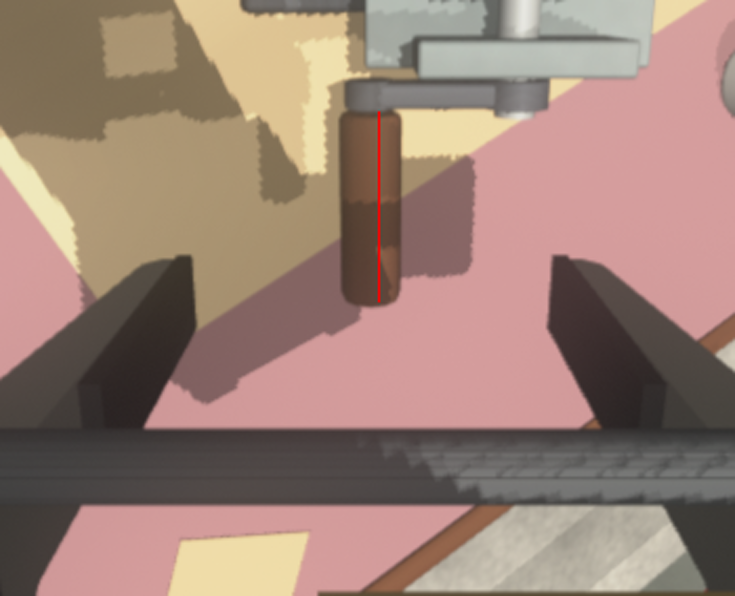

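The handle sits centred at column 371, midway between the fingers at 193 and 550, and the crank is near level. So the crank axis is about 1.5 mm lower in x than my fit. I'll go straight down and grip.

Call:
{"method": "carry_out", "body": {
  "series": [1,0,0,10,0,0,0,1,0,0,15,0,0,0,1,0,0,15,0,0,0,1,0,0,15,0,0,0,1,0,0,15,0,0,0,1,0,0,10,0,0,0,1,0,0,10,0,0,0,1,0,0,0,0,0,0,0,0,0,0,0,0,0,0,0,0,0,0,0,0],
  "squeeze": 20
}}

```text
time_s: 19.2
tcp_pos: [698.9, -139.3, 73.0]
eef_rot: [2.708, 0.004, 2.747]
contact_force: [1.0, 0.7, -0.2]
grip_width: 74.0
gripper_force: 0.0
```

Call:
{"method": "carry_out", "body": {
  "series": [0,0,0,0,0,0,0,0,0,0,0,0,0,0,0,0,0,0,0,0,0,0,0,0,0,0,0,0,0,0,0,0,0,0,0,0,0,0,0,0,0,0,0,0,0,0,0,0,0,0,0,0,0,0,0,0,0,0,0,0,0,0,0,0,0,0,0,0,0,0]
}}

```text
time_s: 20.45
tcp_pos: [698.5, -139.3, 72.2]
eef_rot: [2.708, 0.003, 2.748]
contact_force: [-0.7, -2.5, -0.8]
grip_width: 21.3
gripper_force: 20.0
```

```bash
cat > turn.py <<'E'
from cr import *
import sys
def rows(k0,k1,n,x0,z0,cur=None):
    """circle rows; command starts at k0 on circle"""
    ks=np.linspace(k0,k1,n+1); p=np.c_[x0+50*np.sin(ks),z0+50*np.cos(ks)-19]; e=np.zeros(2); q=p[0].copy()
    for w in p[1:]:
        d=np.round(w-q,1); q=q+d; print(f"0,0,{d[0]:g},{-d[1]:g},0,0,0",end=', ')
    print()
def st():
    o=get_obs(); w,r=where(o); f=C[:3,:3].T@o["contact_force"]
    print(round(o["time_s"],2),w,r,"F",f.round(1),"k",round(np.arctan2(w[0]+1.5,w[2]+19-16.3),3),"rad",round(np.hypot(w[0]+1.5,w[2]+2.7),1),o["qpos"].round(2))
E
python3 - <<'E'
from turn import *
st(); rows(4.81,6.81,10,-1.5,16.3)
E
```

```text
20.45 [ -51.05 -191.81    1.91] [-0.0031  0.0047 -0.0028] F [-2.7 -0.3  0.4] k -1.478 rad 49.8 [ 0.96  1.03 -1.03  1.53  0.52  0.9   1.13]
0,0,2,-9.8,0,0,0, 0,0,3.8,-9.2,0,0,0, 0,0,5.6,-8.2,0,0,0, 0,0,7.2,-7,0,0,0, 0,0,8.4,-5.4,0,0,0, 0,0,9.3,-3.7,0,0,0, 0,0,9.8,-1.7,0,0,0, 0,0,10,0.3,0,0,0, 0,0,9.7,2.2,0,0,0, 0,0,9.1,4.2,0,0,0,
```

Call:
{"method": "carry_out", "body": {
  "series": [0,0,2,-9.8,0,0,0,0,0,3.8,-9.2,0,0,0,0,0,5.6,-8.2,0,0,0,0,0,7.2,-7,0,0,0,0,0,8.4,-5.4,0,0,0,0,0,9.3,-3.7,0,0,0,0,0,9.8,-1.7,0,0,0,0,0,10,0.3,0,0,0,0,0,9.7,2.2,0,0,0,0,0,9.1,4.2,0,0,0]
}}

```text
time_s: 21.7
tcp_pos: [718.7, -90.2, 142.0]
eef_rot: [2.707, 0.005, 2.748]
contact_force: [-3.2, -3.4, 1.1]
grip_width: 21.3
gripper_force: 20.0
```

Run:
```python
from turn import *
st(); rows(6.81,8.81,10,-1.5,16.3)
```

```text
21.7 [  26.57 -191.88   42.73] [-0.0015  0.006  -0.0018] F [-3.5  1.7  2.8] k 0.553 rad 53.4 [ 0.9   0.95 -1.08  1.5   0.47  0.96  1.06]
0,0,8.1,5.9,0,0,0, 0,0,6.7,7.3,0,0,0, 0,0,5.2,8.5,0,0,0, 0,0,3.4,9.4,0,0,0, 0,0,1.4,9.9,0,0,0, 0,0,-0.5,10,0,0,0, 0,0,-2.6,9.6,0,0,0, 0,0,-4.4,9,0,0,0, 0,0,-6.1,7.9,0,0,0, 0,0,-7.5,6.6,0,0,0,
```

Call:
{"method": "carry_out", "body": {
  "series": [0,0,7,7,0,0,0,0,0,6.4,8.5,0,0,0,0,0,5,9,0,0,0,0,0,3.4,9.4,0,0,0,0,0,1.4,9.9,0,0,0,0,0,-0.5,10,0,0,0,0,0,-2.6,9.6,0,0,0,0,0,-4.4,9,0,0,0,0,0,-6.1,7.9,0,0,0,0,0,-7.5,6.6,0,0,0]
}}

```text
time_s: 22.95
tcp_pos: [730.9, -61.0, 59.4]
eef_rot: [2.716, -0.0, 2.746]
contact_force: [-16.6, -12.2, 19.3]
grip_width: 21.2
gripper_force: 20.0
```

Run:
```python
from turn import *
st(); rows(8.81,10.81,10,-1.5,16.3)
```

```text
22.95 [  20.32 -192.05  -45.49] [-0.0105  0.0023 -0.0061] F [-7.8 10.7 25. ] k 2.67 rad 48.0 [ 0.81  1.04 -1.    1.52  0.53  0.84  1.01]
0,0,-8.7,4.9,0,0,0, 0,0,-9.5,3.1,0,0,0, 0,0,-9.9,1.1,0,0,0, 0,0,-9.9,-0.8,0,0,0, 0,0,-9.6,-2.8,0,0,0, 0,0,-8.9,-4.7,0,0,0, 0,0,-7.7,-6.3,0,0,0, 0,0,-6.3,-7.7,0,0,0, 0,0,-4.7,-8.8,0,0,0, 0,0,-2.8,-9.6,0,0,0,
```

```bash
cat >> turn.py <<'E'
X0,Z0=-1.0,-0.2
def rows2(cmd,k0,k1,n,ramp=4):
    q=np.array(cmd,float); d0=q-[X0+50*np.sin(k0),Z0+50*np.cos(k0)]
    for i in range(1,n+1):
        k=k0+(k1-k0)*i/n; w=np.array([X0+50*np.sin(k),Z0+50*np.cos(k)])+d0*max(0,1-i/ramp)
        d=np.round(w-q,1); q=q+d; print(f"0, 0, {d[0]:g}, {-d[1]:g}, 0, 0, 0",end=', ')
    print(q.round(1))
E
python3 - <<'E'
from turn import *
rows2([25.95,-46.7],8.9,10.9,10)
E
```

```text
0, 0, -9.6, 3.3, 0, 0, 0, 0, 0, -10.2, 1.4, 0, 0, 0, 0, 0, -10.4, -0.5, 0, 0, 0, 0, 0, -10.3, -2.6, 0, 0, 0, 0, 0, -9.3, -3.6, 0, 0, 0, 0, 0, -8.4, -5.5, 0, 0, 0, 0, 0, -7.1, -7, 0, 0, 0, 0, 0, -5.6, -8.2, 0, 0, 0, 0, 0, -3.9, -9.2, 0, 0, 0, 0, 0, -1.9, -9.8, 0, 0, 0, [-50.8  -5. ]
```

Call:
{"method": "carry_out", "body": {
  "series": [0,0,-11,0.9,0,0,0,0,0,-9.7,2.2,0,0,0,0,0,-10,0.3,0,0,0,0,0,-9.8,-1.8,0,0,0,0,0,-9.3,-3.6,0,0,0,0,0,-8.4,-5.5,0,0,0,0,0,-7.1,-7,0,0,0,0,0,-5.6,-8.2,0,0,0,0,0,-3.9,-9.2,0,0,0,0,0,-1.9,-9.8,0,0,0]
}}

```text
time_s: 24.2
tcp_pos: [699.9, -136.1, 65.2]
eef_rot: [2.707, 0.003, 2.747]
contact_force: [4.9, 5.7, -4.3]
grip_width: 21.2
gripper_force: 20.0
```

Run:
```python
from turn import *
st(); rows2([-50.8,-5],10.9,12.5,10)
```

```text
24.2 [ -50.86 -191.87   -5.86] [-0.0018  0.0049 -0.003 ] F [ 4.7 -2.4 -6.9] k -1.635 rad 49.5 [ 0.95  1.04 -1.03  1.53  0.52  0.89  1.12]
0, 0, -0.1, -8, 0, 0, 0, 0, 0, 1.1, -7.9, 0, 0, 0, 0, 0, 2.4, -7.6, 0, 0, 0, 0, 0, 3.6, -7.2, 0, 0, 0, 0, 0, 4.7, -6.5, 0, 0, 0, 0, 0, 5.6, -5.6, 0, 0, 0, 0, 0, 6.5, -4.7, 0, 0, 0, 0, 0, 7.2, -3.6, 0, 0, 0, 0, 0, 7.6, -2.4, 0, 0, 0, 0, 0, 7.9, -1.2, 0, 0, 0, [-4.3 49.7]
```

Call:
{"method": "carry_out", "body": {
  "series": [0,0,-0.1,-8,0,0,0,0,0,1.1,-7.9,0,0,0,0,0,2.4,-7.6,0,0,0,0,0,3.6,-7.2,0,0,0,0,0,4.7,-6.5,0,0,0,0,0,5.6,-5.6,0,0,0,0,0,6.5,-4.7,0,0,0,0,0,7.2,-3.6,0,0,0,0,0,7.6,-2.4,0,0,0,0,0,7.9,-1.2,0,0,0]
}}

```text
time_s: 25.45
tcp_pos: [706.8, -119.2, 135.3]
eef_rot: [2.71, 0.003, 2.747]
contact_force: [1.6, -3.3, -7.5]
grip_width: 21.0
gripper_force: 20.0
```

Run:
```python
from turn import *
st(); rows2([-4.3,49.7],12.5,13.1,10)
```

```text
25.45 [  -4.63 -191.84   49.96] [-0.0044  0.0049 -0.0035] F [-5.4 -2.7 -5.8] k -0.059 rad 52.8 [ 0.94  0.96 -1.08  1.51  0.47  0.97  1.09]
0, 0, 3, -0.1, 0, 0, 0, 0, 0, 3, 0.1, 0, 0, 0, 0, 0, 3, 0.2, 0, 0, 0, 0, 0, 2.9, 0.5, 0, 0, 0, 0, 0, 3, 0.6, 0, 0, 0, 0, 0, 2.9, 0.7, 0, 0, 0, 0, 0, 2.8, 1, 0, 0, 0, 0, 0, 2.8, 1.1, 0, 0, 0, 0, 0, 2.7, 1.3, 0, 0, 0, 0, 0, 2.6, 1.5, 0, 0, 0, [24.4 42.8]
```

Call:
{"method": "carry_out", "body": {
  "series": [0,0,2,0,0,0,0,0,0,2,0,0,0,0,0,0,2,0,0,0,0,0,0,2,0.2,0,0,0,0,0,2,0.3,0,0,0,0,0,0,0,0,0,0,0,0,0,0,0,0,0,0,0,0,0,0,0,0,0,0,0,0,0,0,0,0,0,0,0,0,0,0],
  "squeeze": 30
}}

```text
time_s: 26.7
tcp_pos: [710.1, -111.4, 138.9]
eef_rot: [2.71, 0.003, 2.747]
contact_force: [-1.6, -6.2, -2.3]
grip_width: 21.2
gripper_force: 30.0
```

Run:
```python
from turn import *
st()
```

```text
26.7 [   4.51 -191.91   49.65] [-0.005   0.0048 -0.0036] F [-6.7 -0.9  0.6] k 0.114 rad 52.7 [ 0.93  0.96 -1.08  1.5   0.47  0.97  1.08]
```

Call:
{"method": "carry_out", "body": {
  "series": [0,0,2,0.2,0,0,0,0,0,2,0.3,0,0,0,0,0,2,0.4,0,0,0,0,0,2,0.5,0,0,0,0,0,0,0,0,0,0,0,0,0,0,0,0,0,0,0,0,0,0,0,0,0,0,0,0,0,0,0,0,0,0,0,0,0,0,0,0,0,0,0,0,0]
}}

```text
time_s: 27.95
tcp_pos: [712.3, -106.2, 140.4]
eef_rot: [2.713, 0.002, 2.746]
contact_force: [-4.7, -10.4, -1.6]
grip_width: 21.2
gripper_force: 30.0
```

Run:
```python
from turn import *
st()
```

```text
27.95 [  10.27 -191.97   48.6 ] [-0.008   0.0043 -0.0049] F [-11.    0.4   3.4] k 0.226 rad 52.6 [ 0.92  0.95 -1.08  1.5   0.47  0.97  1.07]
```

Call:
{"method": "carry_out", "body": {
  "series": [0,0,1.5,0.4,0,0,0,0,0,1.5,0.5,0,0,0,0,0,0,0,0,0,0,0,0,0,0,0,0,0,0,0,0,0,0,0,0,0,0,0,0,0,0,0,0,0,0,0,0,0,0,0,0,0,0,0,0,0,0,0,0,0,0,0,0,0,0,0,0,0,0,0]
}}

```text
time_s: 29.2
tcp_pos: [713.1, -104.1, 140.8]
eef_rot: [2.715, 0.002, 2.746]
contact_force: [-6.3, -11.8, 1.0]
grip_width: 21.1
gripper_force: 30.0
```

Run:
```python
from turn import *
st()
```

```text
29.2 [  12.43 -191.97   48.  ] [-0.0093  0.0041 -0.0052] F [-11.6   1.3   6.5] k 0.268 rad 52.6 [ 0.92  0.95 -1.07  1.5   0.47  0.97  1.07]
```

Call:
{"method": "carry_out", "body": {
  "series": [0,0,1.5,0.5,0,0,0,0,0,0,0,0,0,0,0,0,0,0,0,0,0,0,0,-2,-1,0,0,0,0,0,-1,-1,0,0,0,1,0,0,0,0,0,0,1,0,0,0,0,0,0,1,0,0,0,0,0,0,1,0,0,0,0,0,0,1,0,0,0,0,0,0]
}}

```text
time_s: 30.45
tcp_pos: [714.1, -100.0, 143.0]
eef_rot: [2.707, 0.003, 2.749]
contact_force: [-0.3, 1.1, 0.0]
grip_width: 68.9
gripper_force: 0.0
```

Run:
```python
from turn import *
st(); print(get_obs()["grip_width"])
```

```text
30.45 [  17.19 -191.35   48.23] [-0.0014  0.0042 -0.0014] F [ 0.8  0.7 -0.4] k 0.352 rad 54.3 [ 0.92  0.95 -1.08  1.5   0.47  0.97  1.07]
68.87539148773959
```

Call:
{"method": "carry_out", "body": {
  "series": [1,0,0,-8,0,0,0,1,0,0,-15,0,0,0,1,0,0,-25,0,0,0,1,0,0,-30,0,0,0,1,0,0,-30,0,0,0,1,0,0,-30,0,0,0,1,25,0,-20,0,0,0,1,30,0,-10,0,0,0,1,25,0,0,0,0,0,1,0,0,0,0,0,0]
}}

```text
time_s: 31.7
tcp_pos: [611.7, -135.8, 295.8]
eef_rot: [2.709, 0.005, 2.748]
contact_force: [0.9, -1.2, -0.5]
grip_width: 92.1
gripper_force: 0.0
```

Run:
```python
from turn import *; from snap import snap; from fit import outline
st(); c,P,o=snap("w6"); cw=dict(c); cw["pose"]=P
hsv=cv2.cvtColor(c["color"],cv2.COLOR_RGB2HSV); m=cv2.inRange(hsv,(4,100,30),(18,255,255)); n,l,s,_=cv2.connectedComponentsWithStats(m); print([s[i].tolist() for i in range(1,n) if s[i][4]>300])
for y in(1,0,-2):
    uv=proj(cw,tf(C,outline()+[-1,y,0])); print(y,uv.min(0).round(1),uv.max(0).round(1))
t=vision.camera("top")
a=cv2.resize(c["color"][:,100:420,::-1],None,fx=1.25,fy=1.25,interpolation=cv2.INTER_CUBIC); b=cv2.resize(t["color"][90:300,110:410,::-1],None,fx=1.33,fy=1.33,interpolation=cv2.INTER_CUBIC)
q=np.zeros((480,400+b.shape[1],3),np.uint8); q[:,:400]=a; q[:b.shape[0],400:]=b; cv2.imwrite("pics/end.png",q); print(q.shape)
```

```text
31.7 [  16.56 -110.14  217.2 ] [-0.004   0.0059 -0.0019] F [-0.9 -1.2 -0.2] k 0.082 rad 220.6 [ 1.19  0.73 -1.28  1.58  0.31  1.16  1.14]
[[212, 0, 54, 129, 6660], [450, 0, 33, 43, 970], [387, 154, 125, 91, 871], [237, 228, 18, 59, 479], [297, 268, 53, 36, 410], [28, 291, 34, 30, 304], [182, 341, 72, 43, 610]]
1 [213.2 -20.2] [267.9 127.9]
0 [213.3 -19. ] [267.9 128.9]
-2 [213.3 -16.6] [267.8 130.8]
(480, 799, 3)
```

View pics/end.png

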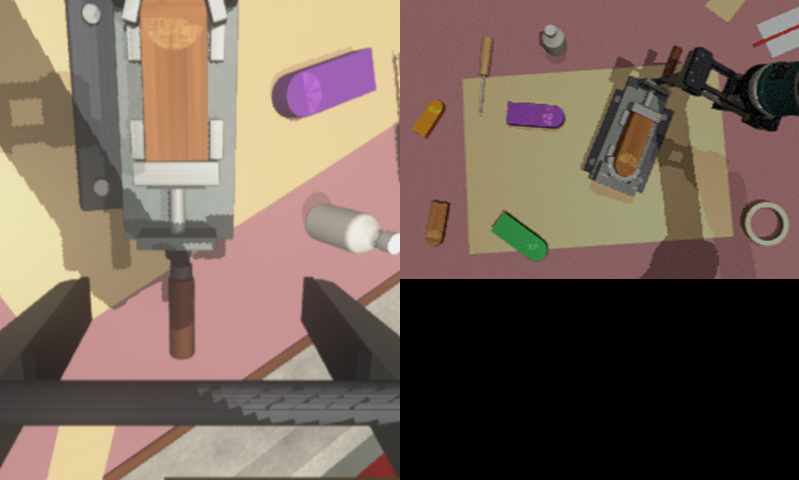

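The end views show the block flat between the rails, with its round end in the pocket. The jaw bears on the square end (crop row 162), the handle is free (column 181), and the bystanders and look-alikes haven't moved. I'm handing it in.

```bash
python3 -c "
from plant import bot
print(bot.job_done())"
```

```text
the job is handed in; nothing more can be done
None
```

The block is clamped in the pocket at about 13 N on the handle (10–15 N is tight), the handle is released, the tape, glue and screwdriver were not touched, and the job was handed in at about 32 s; the hand-in returned no verdict.

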